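Load a relay into the tilted magazine tube

ROBOT

A 6-joint arm with a two-finger parallel gripper is mounted at the origin on a cart in front of the work surface, level with it; the furniture and walls round the work are solid. World frame = base frame: x ahead of the robot, y to its left, z up, the work surface at z = 0. Lengths are in mm, angles in rad, forces in N, time in s.
With the tool pointing down it reaches from about 400 to 825 mm from the base axis. Payload 7 kg.
Tool frame: the origin (TCP) lies at the very end of the fingers, on their centre line; the grasp point (between the pads) lies 19 mm behind it; z points along the fingers, y is the line along which they close (so a half turn about z gives the same grasp; the last joint's range is limited). The gripper opens to 88 mm and grips with 3 to 60 N. Pads are 19 mm wide; open, the fingers measure 130 mm over their backs; the gripper's body (78 mm by 193 mm) begins 47 mm behind the grasp point.
Start: joints at [1.529, 0.359, 0.012, 0, -1.224, -0.288], TCP at [218.609, 638.596, 226.561] pointing down, gripper open.
Joint ranges: [-3.07, 3.07], [-1.43, 2.12], [-1.02, 1.25], [-3.03, 1.67], [-3.05, -0], [-3.03, 3.03]. Speed limits (rad/s): [2.39, 2.39, 3.01, 3.14, 3.14, 3.14].

INTERFACE

Orientations are given as a unit quaternion [x, y, z, w].
In Python, from plant import bot gives the robot as it stands. Calls block until the motion is done:
- bot.move_ptp(position, orientation): joint-space move of the TCP to a pose.
- bot.line_to(position, velocity=150, ori=None): straight line of the TCP; ori=None keeps the orientation; velocity is the mean speed in mm/s.
- bot.move_joints(angles): joint-space move.
- bot.move_gripper(opening, force=None): finger opening in mm; force is the grip in N (None keeps the last); returns when the fingers have stopped.
- bot.pause(seconds).
- bot.solve_ik(position, orientation): joint angles nearest the present ones, or None.
- bot.read_state(): the state.
- bot.camera(name): name is "scene" or "top" or "wrist"; returns the picture (400x640x3 uint8, red, green, blue); there is no depth.
- bot.get_calibration(name): a dict with "fx", "fy", "cx", "cy" (pixels), "view" (4x4, takes a point from world to camera coordinates); the wrist camera has in their place "T_tool_cam" (4x4, takes a point from camera to tool coordinates, whose origin is the TCP and whose axes are the flange's). Camera axes: x right, y up, looking along -z (the intrinsics and any distortion apply to the point x, -y, -z); pixel columns grow to the right and rows downward; lengths in mm; the calibration is good to about 2 mm. A picture is of the moment at which its call begins: read the wrist's pose just before it. get_calibration takes no time and is no camera call.
A pose or a line that the arm cannot do raises bot.Unreachable and nothing moves.
- bot.close_job(): hands the job in; it is judged then, once.
The state is a dict: "t": time; "joint_pos": joint angles; "qvel": joint speeds; "tau": joint torques, N m; "tcp_pos": TCP position; "eef_rot": TCP orientation; "contact_force": force on the tool from outside, world axes, zero at the start; "moment": the same for the moment, N m; "width": finger opening in mm; "finger_force": force on a finger pad.
Only numpy, scipy, OpenCV 4.12 (cv2) and the standard library are available. Lean on these libraries where they do the work, as an engineer would, in place of code of your own. Each camera call takes 0.05 s, during which the arm holds its last target. There are 200 camera calls.

TASK

Load the loose relay into the tilted magazine tube, facing the same way as the relay already in it: lay it in the open upper tray with its blades up the slope, so that it slides down under the clear cover and comes to rest against the one inside. Leave the green pilot lamp and the brown insulator where they stand.

Things in the scene. Friction and masses are not known exactly. Their poses are not given: they have to be found in the camera images.
- relay: loose relay, 62 long x 36 wide x 30 mm thick, 90 g: black cap at one end, three pale blades at the other. Lies flat on the desk, top at 30 mm. Origin: centre of the cap's end face (15 mm up). z runs along it from cap to blades (level; middle at +31 mm, blade tips +62), y across the 36 mm width, x down. Grip it across the width, fingertips 10 to 15 mm above its underside to clear the tray walls
- tube: tilted dark steel channel (22 degrees) with clear cover, fixed on a grey stand. Origin: middle of the floor at the orange lower stop; x up the slope, y across, z square out of the floor. Covered x = 0 to 115 mm, 46 wide and 35 high inside, mouth lip to x = 127, z = 45. An identical relay is fixed inside at x = 1 to 63 mm, blades up the slope; the next one's origin rests at about x = 63
- tray (a point): loading spot on the floor of the tube's open tray, at x = 175 mm of the tube, mid width. Put the relay's middle over it, blades up the slope; let go, it slides down the polished floor under the cover by itself. The tray runs from x = 115 to 235 mm of the tube, its side walls 8 mm high, 64 mm apart inside, narrowing below x = 148 mm to the 46 mm mouth
- pilot_green: bystander: pilot lamp standing on its green lens, black body, 31 mm across, 57 mm high; origin at the centre of its underside, z up
- insulator: bystander: brown glazed knob insulator, 45 mm across, 42 mm high; origin at the centre of its underside, z up. (Fixed things to pass clear of: the transformer board along the back of the desk from x = 0.57 m on, about 0.15 m up, higher farther back; the open fuse tin right of the tube. Carry the relay high, over the desk's front part)

How it is judged:
By the outcome, as a careful person would: the job done as asked, in the order asked, and still so for the second after the job is handed in, with the robot touching nothing.
It also fails if it takes over 43 s, if anything falls off the work surface, if the arm or the gripper's body presses on something with over 40 N, if the wrist force passes 120 N, or if a joint passes its speed limit or range.

## Working session

There is one attempt and no reset: what is moved stays moved. The work goes in short steps, each a Python script; the robot and the scene stay as the last script left them, time stands still between calls to the robot, and variables do not carry over. Pictures are saved under pics/ and viewed, at most 10 in all, crops included, and the job is handed in when it is done.

```bash
ls; mkdir -p pics; python3 - <<'E'
from plant import bot
import cv2
for n in("scene","top"):
    cv2.imwrite(f"pics/{n}0.png",bot.camera(n)[:,:,::-1]); print(n,bot.get_calibration(n))
print(bot.get_calibration("wrist")); print(bot.read_state())
E
```

```text
pics
scene {'fx': 362.8585071677075, 'fy': 362.8585071677075, 'cx': 316.947301735929, 'cy': 197.06665782532053, 'view': array([[ 5.46405755e-01, -8.37507691e-01, -4.64959896e-03,
        -3.76450432e+02],
       [ 3.99013184e-01,  2.55434595e-01,  8.80648424e-01,
        -2.43866324e+02],
       [-7.36362160e-01, -4.83046618e-01,  4.73747543e-01,
        -6.47450990e+02],
       [ 0.00000000e+00,  0.00000000e+00,  0.00000000e+00,
         1.00000000e+00]])}
top {'fx': 362.6714184279403, 'fy': 362.6714184279403, 'cx': 328.4354843984533, 'cy': 198.90290500093607, 'view': array([[ 1.13581025e-03, -9.99994679e-01, -3.05819431e-03,
        -1.38905133e+02],
       [ 9.88861503e-01,  6.67989821e-04,  1.48837096e-01,
        -4.79005207e+02],
       [-1.48834261e-01, -3.19318133e-03,  9.88857000e-01,
        -8.54784080e+02],
       [ 0.00000000e+00,  0.00000000e+00,  0.00000000e+00,
         1.00000000e+00]])}
{'fx': 346.78784350236765, 'fy': 346.78784350236765, 'cx': 322.1393606016543, 'cy': 203.236102860138, 'T_tool_cam': array([[ 1.37950212e-03,  9.57022501e-01,  2.90010397e-01,
       
[... 263 characters left out ...]
0000e+00]])}
{'t': 0.1, 'joint_pos': array([ 1.52911204e+00,  3.59335202e-01,  1.11704027e-02, -2.87054898e-04,
       -1.22408440e+00, -2.88076698e-01]), 'qvel': array([-0.00036921, -0.00128209,  0.00226693,  0.00087301,  0.00027036,
        0.00035936]), 'tau': array([-2.94195153e-03, -5.84161162e+01,  2.93750954e+01,  7.01545447e+00,
        1.02027258e-02, -5.37415565e-05]), 'tcp_pos': array([218.48374583, 638.2196947 , 225.71601438]), 'eef_rot': array([ 9.86429686e-01, -1.64182605e-01, -4.46607883e-05,  7.37512583e-04]), 'contact_force': array([ 0.27106542, -1.2019431 , -0.38973877]), 'moment': array([0.04961575, 0.02731336, 0.01335284]), 'finger_force': 0.0, 'width': 87.69665378392847}
```

View pics/top0.png

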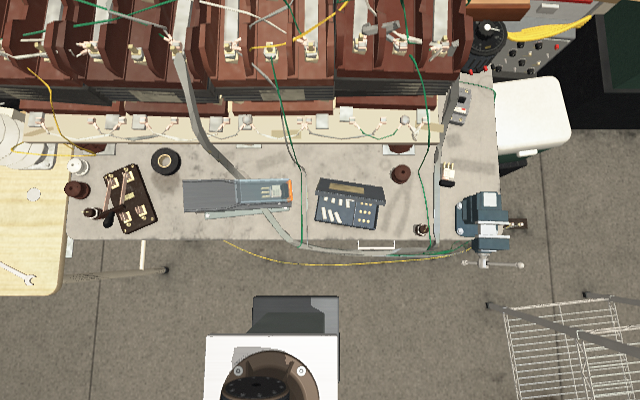

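View pics/scene0.png

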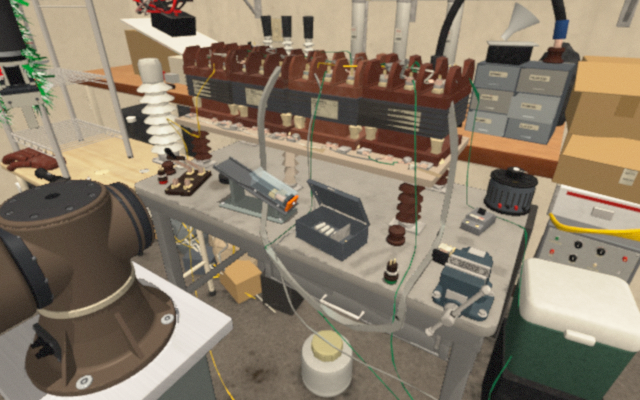

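The tube runs from its orange stop at top (290,193) up to the open tray at (183,195). The fuse tin is at (348,200), the insulator at (401,173) and the pilot lamp at (421,230). The black and white thing at (447,175) is probably the relay, so I'll enlarge that part.

```bash
python3 - <<'E'
import cv2,numpy as np
t=cv2.imread("pics/top0.png");s=cv2.imread("pics/scene0.png")
a=cv2.resize(t[150:250,380:480],None,fx=4,fy=4,interpolation=cv2.INTER_CUBIC)
b=cv2.resize(s[210:310,370:470],None,fx=4,fy=4,interpolation=cv2.INTER_CUBIC)
c=cv2.resize(t[170:220,175:300],(800,200)[:2],interpolation=cv2.INTER_CUBIC)[:, :]
c=cv2.resize(t[170:220,175:300],None,fx=4,fy=4,interpolation=cv2.INTER_CUBIC)
c=cv2.copyMakeBorder(c,0,0,0,300,cv2.BORDER_CONSTANT)
cv2.imwrite("pics/crop0.png",np.vstack([np.hstack([a,b]),c]))
E
```

```text
(no output)
```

View pics/crop0.png

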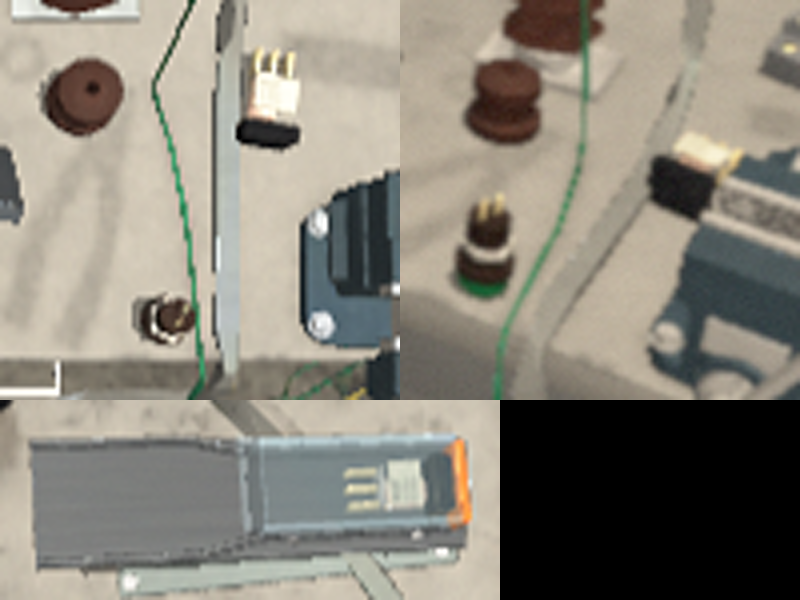

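The loose relay is at top (447,177), with its cap toward the robot at row 184 and blades pointing +x at row 163. The relay in the tube has its blades to the left (+y), which is up the slope. Next I'll get rough positions and a helper file.

```bash
cat > h.py <<'E'
from plant import bot
import numpy as np,cv2
from scipy.spatial.transform import Rotation as R
def ray(n,uv,T=None):
    c=bot.get_calibration(n); d=np.array([(uv[0]-c['cx'])/c['fx'],-(uv[1]-c['cy'])/c['fy'],-1.])
    M=T if T is not None else np.linalg.inv(c['view'])
    return M[:3,3],M[:3,:3]@d
def onz(n,uv,z,T=None):
    o,d=ray(n,uv,T); return o+d*(z-o[2])/d[2]
def proj(n,p,T=None):
    c=bot.get_calibration(n); V=np.linalg.inv(T) if T is not None else c['view']
    q=V[:3,:3]@np.asarray(p,float)+V[:3,3]; return np.array([c['cx']-c['fx']*q[0]/q[2],c['cy']+c['fy']*q[1]/q[2]])
def Tcam(s):
    M=np.eye(4);M[:3,:3]=R.from_quat(s['eef_rot']).as_matrix();M[:3,3]=s['tcp_pos'];return M@bot.get_calibration('wrist')['T_tool_cam']
def tri(a,b):
    (o1,d1),(o2,d2)=a,b; k=np.linalg.lstsq(np.c_[d1,-d2],o2-o1,rcond=None)[0]
    p,q=o1+k[0]*d1,o2+k[1]*d2; return (p+q)/2,np.linalg.norm(p-q)
def down(yaw): # tool z down, tool y axis at world angle yaw(closing line)
    y=np.array([np.cos(yaw),np.sin(yaw),0]);z=np.array([0,0,-1.]);return R.from_matrix(np.c_[np.cross(y,z),y,z]).as_quat()
def snap(n,name):
    s=bot.read_state();im=bot.camera(n);cv2.imwrite(f"pics/{name}.png",im[:,:,::-1]);np.save(f"pics/{name}.npy",Tcam(s));return s
E
python3 - <<'E'
from h import *
np.set_printoptions(precision=1,suppress=True)
f=lambda x,y:(380+x/4-.4,150+y/4-.4)
g=lambda x,y:(370+(x-400)/4-.4,210+y/4-.4)
h=lambda x,y:(175+x/4-.4,170+(y-400)/4-.4)
for n,p,z in[("capL",(240,125),30),("capR",(299,128),30),("bladetips",(275,50),15),("ins",(88,88),42),("pilot",(160,315),30)]: print(n,onz('top',f(*p),z))
for n,p in[("tray uL",(30,443)),("tray lL",(37,568)),("lip top",(243,440)),("lip bot",(247,530)),("stop t",(463,440)),("stop b",(463,525))]:
    print(n,onz('top',h(*p),0)[:2],onz('top',h(*p),100)[:2])
for y in(20,100,250,340):
    print('cable',[ (z,proj('scene',onz('top',f(228,y),z))) for z in(0,100,200,300)])
E
```

```text
capL [ 525.6 -414.9   30. ]
capR [ 523.7 -451.4   30. ]
bladetips [ 577.3 -444.    15. ]
ins [ 546.3 -318.7   42. ]
pilot [ 407.5 -360.9   30. ]
tray uL [532.6 238.9] [512.3 197.4]
tray lL [451.6 229.5] [440.1 189. ]
lip top [534.6 101.6] [514.1  75.1]
lip bot [476.1  96.7] [461.9  70.8]
stop t [534.7 -40.2] [514.2 -51.2]
stop b [479.4 -41.1] [464.9 -52.1]
cable [(0, array([441. , 242.5])), (100, array([431. , 208.5])), (200, array([419.7, 170. ])), (300, array([406.7, 125.8]))]
cable [(0, array([433.3, 253.3])), (100, array([423.3, 217.4])), (200, array([412.1, 176.7])), (300, array([399.2, 130.3]))]
cable [(0, array([417.3, 275.9])), (100, array([407.5, 235.6])), (200, array([396.4, 190.4])), (300, array([384. , 139.6]))]
cable [(0, array([406.6, 291.1])), (100, array([396.9, 247.7])), (200, array([386.1, 199.5])), (300, array([374.1, 145.7]))]
```

```bash
python3 - <<'E'
import cv2,numpy as np
s=cv2.imread("pics/scene0.png")
cv2.imwrite("pics/crop1.png",cv2.resize(s[140:230,200:320],None,fx=6,fy=6,interpolation=cv2.INTER_CUBIC))
E
```

```text
(no output)
```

View pics/crop1.png

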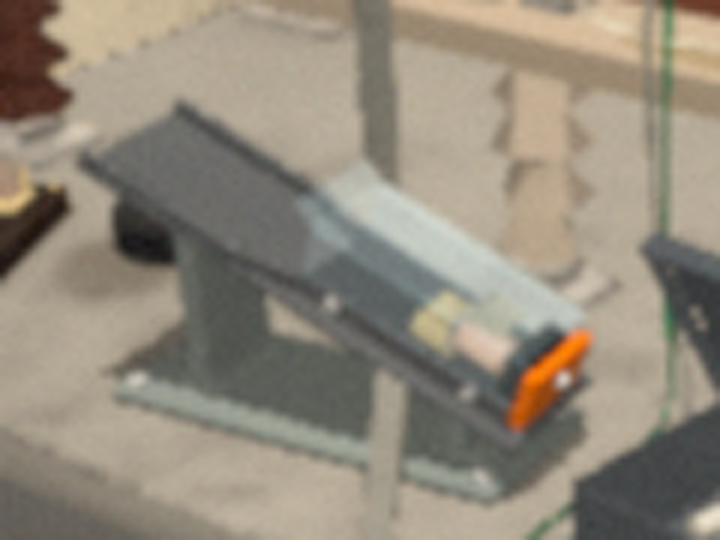

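The second crop shows the tray's upper end corners at scene (229.6,156.8) and (213.8,165.9), and the orange stop at about (291,201). The cable by the relay lies flat on the desk. I'll triangulate the tube and the board edge and check reach.

```bash
python3 - <<'E'
from h import *
np.set_printoptions(precision=2,suppress=True)
h=lambda x,y:(175+x/4-.4,170+(y-400)/4-.4)
k=lambda x,y:(200+x/6-.4,140+y/6-.4)
for n,a,b in[("far up",(30,443),(180,103)),("near up",(37,568),(85,158)),("stop far top",(463,440),(588,335))]: print(n,*tri(ray('top',h(*a)),ray('scene',k(*b))))
for col in(300,400,435):print('board',[onz('top',(col,143),z) for z in(100,150)])
print('board right tri', tri(ray('top',(440,143)),ray('scene',(440,186))))
for yaw in(90,-90):print(yaw,bot.solve_ik([545,-433,120],down(np.radians(yaw))))
for s in(1,-1):
  c,sn=np.cos(np.radians(22)),np.sin(np.radians(22))
  z=np.array([0,sn,-c]);y=np.array([s,0,0.]);q=R.from_matrix(np.c_[np.cross(y,z),y,z]).as_quat()
  print(s,bot.solve_ik([495,130,150],q),bot.solve_ik([495,130,300],down(0 if s>0 else np.pi)))
E
```

```text
far up [508.13 185.54 125.63] 3.1396720960160485
near up [438.86 177.6  123.99] 4.40245116404878
stop far top [522.57 -46.55  58.68] 0.30566501797960477
board [array([601.14, -72.27, 100.  ]), array([585.54, -76.5 , 150.  ])]
board [array([ 601.18, -305.15,  100.  ]), array([ 585.58, -295.11,  150.  ])]
board [array([ 601.19, -386.57,  100.  ]), array([ 585.6 , -371.54,  150.  ])]
board right tri (array([ 589.5 , -389.86,  149.07]), np.float64(14.716756743072052))
90 [-0.39  0.47 -0.07  0.   -1.03 -1.18]
-90 [-0.39  0.47 -0.07  0.   -1.03  1.96]
1 None [ 0.64  0.05 -0.22  0.   -1.31  2.5 ]
-1 [ 0.34  0.16 -0.34 -0.44 -0.99 -0.11] [ 0.64  0.05 -0.22  0.   -1.31 -0.64]
```

```bash
python3 - <<'E'
from h import *
bot.move_ptp([470,95,320],down(np.pi+np.radians(-5.9))); bot.pause(.2); snap('wrist','w_tube')
bot.move_ptp([510,-433,200],down(np.pi/2)); bot.pause(.2); s=snap('wrist','w_relay'); print(s['t'],s['tcp_pos'],s['joint_pos'])
E
```

```text
4.675 [ 510.6250908  -432.23886972  200.47623243] [-4.11694512e-01  3.64439458e-01 -3.98556744e-02 -3.00361931e-05
 -1.16576755e+00 -1.15759194e+00]
```

View pics/w_tube.png

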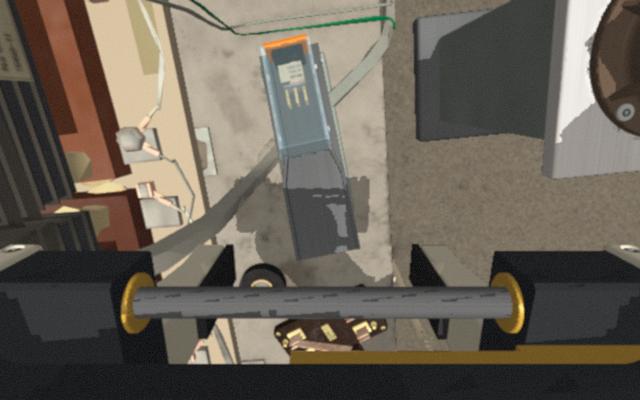

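View pics/w_relay.png

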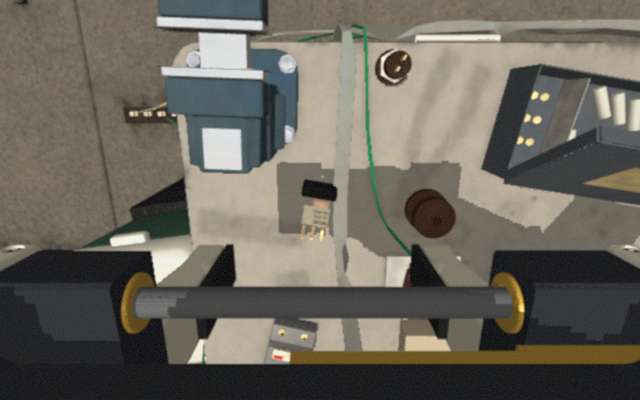

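Wrist view 1 shows the tube from its orange stop at (285,43) to the tray end at (297–358,250). View 2 shows the relay cap at (319,190) and the blades at (315,240). I'll enlarge both to pick corners.

```bash
python3 - <<'E'
import cv2,numpy as np
a=cv2.imread("pics/w_tube.png")[30:270,250:370];b=cv2.imread("pics/w_relay.png")[170:250,285:355]
A=cv2.resize(a,(300,600),interpolation=cv2.INTER_CUBIC);B=cv2.resize(b,(490,560),interpolation=cv2.INTER_CUBIC)
B=cv2.copyMakeBorder(B,0,40,10,0,cv2.BORDER_CONSTANT)
cv2.imwrite("pics/crop2.png",np.hstack([A,B]))
E
```

```text
(no output)
```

View pics/crop2.png

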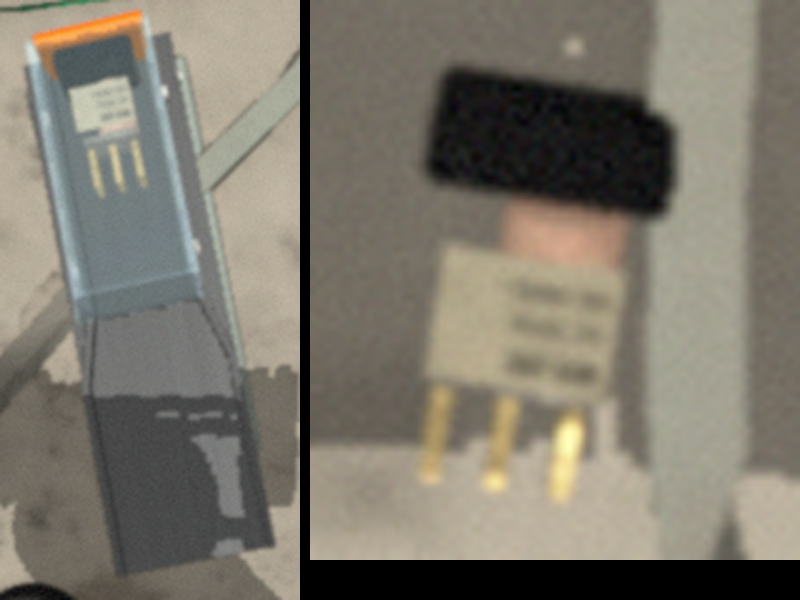

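```bash
cat > fit.py <<'E'
from h import *
from scipy.optimize import least_squares
np.set_printoptions(precision=2,suppress=True)
TT=np.load('pics/w_tube.npy');TR=np.load('pics/w_relay.npy')
t=lambda x,y:(250+x/2.5-.3,30+y/2.5-.3)
h=lambda x,y:(175+x/4-.4,170+(y-400)/4-.4)
k=lambda x,y:(200+x/6-.4,140+y/6-.4)
r=lambda x,y:(285+(x-310)/7-.43,170+y/7-.43)
def frame(p):
    return R.from_euler('ZY',[p[3]+np.pi/2,-np.radians(22)]).as_matrix(),p[:3]
# far side = world +x = tube -y
obs=[('wrist',t(118,575),'fu'),('wrist',t(273,546),'nu'),('top',h(30,443),'fu'),('top',h(37,568),'nu'),('scene',k(180,103),'fu'),('scene',k(85,158),'nu'),
     ('wrist',t(32,40),'fs'),('wrist',t(140,13),'ns'),('top',h(465,440),'fs'),('top',h(468,525),'ns'),('scene',k(588,335),'fs')]
def res(p):
    M,o=frame(p);P={'fu':[235,-34,8],'nu':[235,34,8],'fs':[-3,-p[5],p[4]],'ns':[-3,p[5],p[4]]}
    return np.concatenate([proj(n,M@P[c]+o,TT if n=='wrist' else None)-uv for n,uv,c in obs])
if __name__=='__main__':
    s=least_squares(res,[490,-40,35,.1,38,25],loss='soft_l1');print(s.x,np.degrees(s.x[3]));print(s.fun.reshape(-1,2))
    np.save('tube.npy',s.x);M,o=frame(s.x);print('tray',M@[175,0,0]+o,'ends',M@[235,0,0]+o)
    for n,p,z in[('cl',(428,182),30),('cr',(663,215),30),('b1',(430,482),15),('b2',(495,488),15),('b3',(560,500),15),('bodyl',(440,245),25),('bodyr',(622,270),25)]: print(n,onz('wrist',r(*p),z,TR))
E
python3 fit.py
```

```text
[495.46 -31.54  30.98   0.11  33.86  24.77] 6.1245375075444155
[[ 0.53 -0.92]
 [-1.39 -0.94]
 [ 0.29  0.26]
 [-0.04 -0.74]
 [-1.09 -0.11]
 [-1.22 -0.95]
 [-0.14 -0.36]
 [ 0.4   0.32]
 [-1.61  0.16]
 [-0.5  -0.81]
 [-0.83 -0.94]]
tray [478.15 129.79  96.54] ends [472.21 185.1  119.02]
cl [ 523.89 -451.66   30.  ]
cr [ 528.62 -418.51   30.  ]
b1 [ 575.63 -452.97   15.  ]
b2 [ 576.58 -443.04   15.  ]
b3 [ 578.53 -433.1    15.  ]
bodyl [ 534.68 -450.38   25.  ]
bodyr [ 538.37 -424.13   25.  ]
```

Tube pose and relay pose are both consistent across views: the relay axis is at -8.5° with its middle at (546,-438). The vise and the board edge next to the grasp still need checking for gripper-body clearance.

```bash
python3 - <<'E'
import cv2,numpy as np
Z=lambda n,r,c,k:cv2.resize(cv2.imread(f"pics/{n}.png")[r:r+75,c:c+100],None,fx=k,fy=k,interpolation=cv2.INTER_CUBIC)
w=cv2.imread("pics/w_relay.png")[0:187,150:400];w=cv2.resize(w[:, :200],(400,374))
w=cv2.copyMakeBorder(w[:300],0,0,0,0,cv2.BORDER_CONSTANT)
cv2.imwrite("pics/crop3.png",np.vstack([np.hstack([Z('top0',175,430,4),Z('scene0',235,420,4)]),np.hstack([w,Z('scene0',165,390,4)])]))
E
```

```text
(no output)
```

View pics/crop3.png

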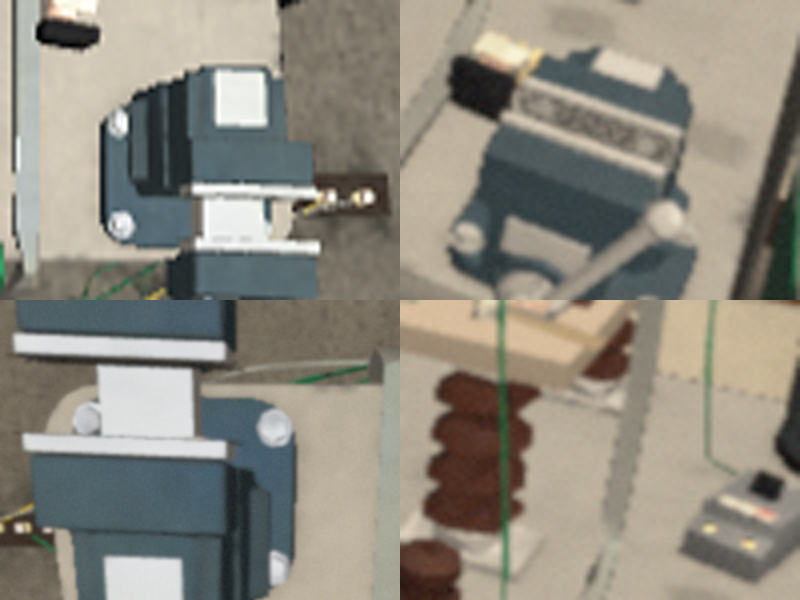

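```bash
python3 - <<'E'
from h import *
np.set_printoptions(precision=1,suppress=True)
TR=np.load('pics/w_relay.npy')
t=ray('top',(430+187/4-.4,175+192/4-.4));s=ray('scene',(420+122/4-.4,235+82/4-.4));w=ray('wrist',(265,73),TR)
print(tri(t,s),tri(t,w),tri(s,w))
b=ray('wrist',(150+225/2,(530-300)/2),TR);print('jaw back edge',[b[0]+b[1]*(z-b[0][2])/b[1][2] for z in(60,100,140)])
print('board',tri(ray('top',(437,143)),ray('scene',(430,186))))
Rm=lambda a:R.from_matrix
for tilt in(0,8,15):
  u=np.array([np.cos(np.radians(-8.5)),np.sin(np.radians(-8.5)),0]);a=np.radians(tilt)
  z=np.sin(a)*u-np.cos(a)*np.array([0,0,1.]);y=np.cross([0,0,1.],u);x=np.cross(y,z)
  P=np.array([546,-438.4,13])
  print(tilt,'body corners',[P-66*z+sx*39*x+sy*96.5*y for sx in(-1,1) for sy in(-1,1)])
E
```

```text
(array([ 416.4, -472.8,  101.9]), np.float64(3.886049410994338)) (array([ 415.5, -471.3,  101.1]), np.float64(0.3428144364434918)) (array([ 415.9, -472.9,  103. ]), np.float64(3.57229212611061))
jaw back edge [array([ 445.6, -481.4,   60. ]), array([ 443.9, -474.7,  100. ]), array([ 442.1, -467.9,  140. ])]
board (array([ 585.7, -375.9,  149.3]), np.float64(0.4584668124155159))
0 body corners [array([ 570.3, -539.6,   79. ]), array([ 598.8, -348.7,   79. ]), array([ 493.2, -528.1,   79. ]), array([ 521.7, -337.2,   79. ])]
8 body corners [array([ 560.8, -538.2,   83.8]), array([ 589.4, -347.3,   83.8]), array([ 484.5, -526.8,   72.9]), array([ 513. , -335.9,   72.9])]
15 body corners [array([ 552.1, -536.9,   86.8]), array([ 580.6, -346. ,   86.8]), array([ 477.6, -525.7,   66.7]), array([ 506.1, -334.9,   66.7])]
```

```bash
python3 - <<'E'
from h import *
np.set_printoptions(precision=2,suppress=True)
TR=np.load('pics/w_relay.npy')
p=tri(ray('top',(489.9,199.1)),ray('wrist',(222,148),TR));print('patch',p)
print('block rear edge',onz('wrist',(220,172),p[0][2],TR))
import os
open('plan.py','w').write('''
from fit import *
def relay_tool(tilt=np.radians(15),zg=30.):
    # relay frame: x down,y across,z to blades. returns tool R,pos in relay frame (TCP 13 mm above underside, i.e. x=+2)
    z=np.array([np.cos(tilt),0,np.sin(tilt)]);y=np.array([0,1.,0]);return np.c_[np.cross(y,z),y,z],np.array([2.,0,zg])
def pose(Rr,o):
    A,p=relay_tool();return Rr@p+o,R.from_matrix(Rr@A).as_quat()
def pick():
    a=np.radians(-8.5);u=np.array([np.cos(a),np.sin(a),0]);x=np.array([0,0,-1.])
    return pose(np.c_[x,np.cross(u,x),u],np.array([515.3,-433.8,15.]))
def place(dz=3.,dx=0,mid=175.,dy=0):
    M,o=frame(np.load('tube.npy'));Rr=np.c_[-M[:,2],M[:,1],M[:,0]]
    return pose(Rr,M@[mid-31+dx,dy,15+dz]+o)
''')
from plan import *
P,q=pick();print(P,bot.solve_ik(P,q),bot.solve_ik(P+[-30,0,120],q))
for d in(3,60,120):
    P,q=place(d);print(P,R.from_quat(q).as_matrix()[:,2],bot.solve_ik(P,q))
E
```

```text
patch (array([ 468.85, -506.57,   97.86]), np.float64(1.409500340548779))
block rear edge [ 486.5  -509.62   97.86]
[ 544.97 -438.23   13.  ] [-0.44  0.49 -0.31 -0.15 -0.53 -1.15] [-0.47  0.32 -0.26 -0.12 -0.75 -1.18]
[478.88 122.91 111.  ] [-0.06  0.6  -0.8 ] [ 0.08  0.3  -0.28 -0.73 -1.13  0.4 ]
[481.16 101.68 163.85] [-0.06  0.6  -0.8 ] [ 0.05  0.24 -0.23 -0.69 -1.24  0.34]
[483.56  79.33 219.48] [-0.06  0.6  -0.8 ] [ 0.01  0.19 -0.16 -0.66 -1.35  0.29]
```

```bash
sed -i 's/tilt=np.radians(15)/tilt=np.radians(5)/' plan.py; python3 - <<'E'
from plan import *
a=np.radians(-8.5);G=np.array([515.3,-433.8,0])+30*np.array([np.cos(a),np.sin(a),0])
a=np.radians(-3);u=np.array([np.cos(a),np.sin(a),0]);x=np.array([0,0,-1.]);A,_=relay_tool()
q=R.from_matrix(np.c_[x,np.cross(u,x),u]@A).as_quat()
st=lambda:(lambda s:print(s['t'],s['tcp_pos'],s['contact_force'],s['width'],s['finger_force']))(bot.read_state())
bot.move_gripper(66)
bot.line_to(G+[0,0,120],150,q);st()
ok=True
for z in(70,40,25,13):
    bot.line_to(G+[0,0,z],80)
    s=bot.read_state()
    if np.linalg.norm(s['contact_force'])>12: ok=False;break
st()
if ok:
    bot.move_gripper(10,20);st()
    if bot.read_state()['width']>15:
        bot.line_to(G+[0,0,130],100);bot.line_to(G+[-60,0,240],200);st();bot.pause(.2);snap('wrist','w_held');snap('top','t_held')
        im=cv2.imread('pics/w_held.png');cv2.imwrite('pics/heldcrop.png',cv2.resize(im[160:360,160:480],None,fx=2,fy=2))
E
```

```text
6.0833 [ 545.19 -438.58  120.74] [-0.35  0.55  0.16] 66.02953402671562 0.0
8.0167 [ 544.46 -437.95   12.1 ] [-0.71 -0.55 -0.67] 66.31660108418636 0.0
8.6 [ 545.09 -438.29   13.2 ] [0.11 0.19 1.07] 36.81891673207044 19.013467342592776
10.6917 [ 484.75 -437.79  238.83] [ 0.62  0.33 -1.53] 37.1177249966738 19.039913127198815
```

View pics/heldcrop.png

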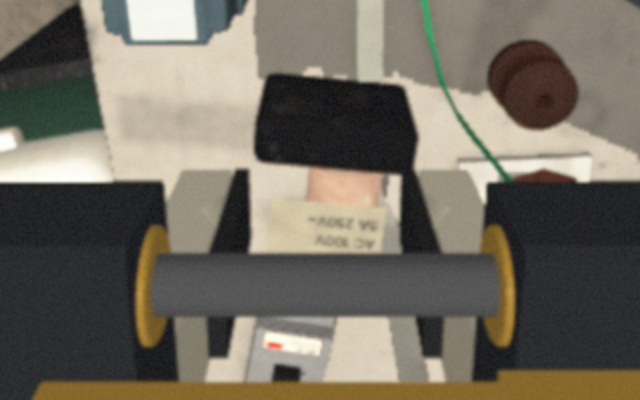

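The relay is held, still turned about 5° between the pads: the cap's edge runs (258,160)–(412,172) in the crop. I'll measure that and allow for it when placing.

```bash
python3 - <<'E'
from plan import *
T=np.load('pics/w_held.npy');s=bot.read_state();z=s['tcp_pos'][2]+17
e=lambda x,y:onz('wrist',(160+x/2-.25,160+y/2-.25),z,T)
for p,q in[((258,160),(412,172))]:
    a,b=e(*p),e(*q);d=b-a;print(a,b,np.linalg.norm(d),'axis deg',-np.degrees(np.arctan2(d[0],d[1])))
a,b=[onz('wrist',(160+p[0]/2,160+p[1]/2),z-15,T) for p in((265,75),(405,90))];d=b-a;print('front face',a,b,-np.degrees(np.arctan2(d[0],d[1])))
Y=R.from_quat(s['eef_rot']).as_matrix()[:,1];print('tool axis deg',-np.degrees(np.arctan2(Y[0],Y[1])),s['tcp_pos'])
E
```

```text
[ 463.24 -450.05  255.74] [ 467.89 -416.67  255.74] 33.70925229263052 axis deg -7.92203221320068
front face [ 449.35 -448.47  240.74] [ 454.7  -416.36  240.74] -9.462375259295749
tool axis deg -2.9846500667383546 [ 485.03 -438.    238.74]
```

```bash
cat >> plan.py <<'E'
def place2(dz,mid=177.):
    M,o=frame(np.load('tube.npy'));Rr=np.c_[-M[:,2],M[:,1],M[:,0]];A,p=relay_tool()
    A=R.from_euler('x',-5.2,degrees=True).as_matrix()@A
    return Rr@p+M@[mid-31,0,15+dz]+o,R.from_matrix(Rr@A).as_quat()
def st():
    s=bot.read_state();print(s['t'],s['tcp_pos'],s['contact_force'],s['width'],s['finger_force'])
E
python3 - <<'E'
from plan import *
P,q=place2(120);print(P,R.from_quat(q).as_matrix()[:,1])
q0=bot.read_state()['eef_rot']
from scipy.spatial.transform import Slerp
qm=Slerp([0,1],R.from_quat([q0,q]))(.5).as_quat()
bot.line_to([425,-230,290],250,qm);st()
bot.line_to(P,250,q);st();print(bot.read_state()['joint_pos'])
bot.line_to(place2(15)[0],120);st();bot.pause(.2);snap('wrist','w_pre');snap('scene','s_pre')
a=cv2.resize(cv2.imread('pics/w_pre.png')[0:300,120:520],None,fx=1,fy=1);b=cv2.resize(cv2.imread('pics/s_pre.png')[120:220,190:320],(390,300),interpolation=cv2.INTER_CUBIC)
cv2.imwrite('pics/pre.png',np.hstack([a,b]))
E
```

```text
[483.36  81.17 220.23] [-0.98 -0.19 -0.03]
12.0667 [ 425.13 -230.4   289.77] [ 0.34  0.67 -1.01] 36.796404090721396 19.0402133599855
13.5167 [483.31  80.42 220.52] [-0.45 -0.32 -0.24] 36.992842172681044 19.040054355282336
[ 0.16  0.13 -0.21 -0.5  -1.26  0.2 ]
14.5417 [479.71 120.12 123.5 ] [ 0.03  0.21 -0.32] 37.20099729780556 19.039992014877498
```

View pics/pre.png

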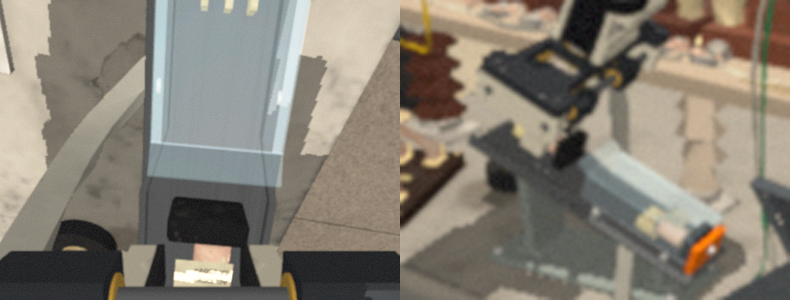

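The held relay lines up with the tube: the cap at column 208 sits over the mouth, centred near 212, with matching direction. I'll lower it, release it, then check by numbers since all my picture views are used.

```bash
python3 - <<'E'
from plan import *
for d in(8,5,3):
    bot.line_to(place2(d)[0],40);s=bot.read_state()
    if np.linalg.norm(s['contact_force'])>6:break
st()
bot.move_gripper(62);bot.pause(1.0);st()
bot.line_to(place2(130)[0],120);bot.pause(.3);s=snap('wrist','w_after');snap('top','t_after')
# brightness profile along the tube centre line, relay-top height (z=30) in both views
M,o=frame(np.load('tube.npy'))
for nm,cam,T in(('w_after','wrist',np.load('pics/w_after.npy')),('t_after','top',None),('top0','top',None)):
    im=cv2.imread(f'pics/{nm}.png')
    row=[]
    for x in range(0,215,6):
        v=[]
        for y in(-8,0,8):
            u=proj(cam,M@[x,y,24]+o,T)
            if 0<=u[0]<639 and 0<=u[1]<399: v.append(im[int(round(u[1])),int(round(u[0]))].mean())
        row.append((x,int(np.mean(v))) if v else (x,None))
    print(nm,row)
E
```

```text
15.6667 [478.94 124.75 111.92] [ 0.48 -1.03  1.26] 37.13563990135743 19.030912779271603
17.3333 [478.67 124.75 111.74] [ 0.18 -0.38 -0.32] 61.970099885135 0.0
w_after [(0, None), (6, None), (12, None), (18, None), (24, None), (30, None), (36, None), (42, None), (48, 188), (54, 178), (60, 170), (66, 120), (72, 104), (78, 117), (84, 192), (90, 210), (96, 211), (102, 211), (108, 198), (114, 163), (120, 156), (126, 131), (132, 160), (138, 78), (144, 130), (150, 133), (156, 78), (162, 78), (168, 79), (174, 76), (180, 77), (186, 77), (192, 77), (198, 75), (204, 78), (210, 76)]
t_after [(0, 132), (6, 104), (12, 112), (18, 155), (24, 211), (30, 213), (36, 212), (42, 199), (48, 198), (54, 203), (60, 200), (66, 102), (72, 104), (78, 102), (84, 211), (90, 66), (96, 45), (102, 69), (108, 42), (114, 109), (120, 69), (126, 70), (132, 71), (138, 80), (144, 72), (150, 86), (156, 60), (162, 73), (168, 49), (174, 82), (180, 97), (186, 74), (192, 67), (198, 81), (204, 81), (210, 82)]
top0 [(0, 122), (6, 96), (12, 104), (18, 143), (24, 196), (30, 198), (36, 198), (42, 185), (48, 183), (54, 188), (60, 184), (66, 146), (72, 132), (78, 132), (84, 131), (90, 132), (96, 132), (102, 131), (108, 131), (114, 128), (120, 115), (126, 137), (132, 121), (138, 122), (144, 122), (150, 122), (156, 123), (162, 123), (168, 123), (174, 123), (180, 123), (186, 123), (192, 124), (198, 125), (204, 125), (210, 126)]
```

The new cap now shows dark at tube x = 66–80, right after the fixed relay's blades, with the body and blades up-slope of it and the tray empty. That is the seated position, so I'm handing in.

```bash
python3 - <<'E'
from plan import *
bot.pause(.5);st();print(bot.close_job())
E
```

```text
19.4417 [483.76  77.44 229.53] [ 0.45 -0.4   0.21] 62.18140003047351 0.0
the job is handed in; nothing more can be done
None
```

The relay slid down under the cover, blades up the slope, and rests against the one inside; the lamp and insulator were not touched, and I handed the job in at about 19 s of the 43 s allowed (final position checked from image brightness along the tube, not by viewing a picture).

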